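# Shift a tractor gearstick into third through its H gate

### The job

Put the tractor gearstick on the bench into third gear, the slot with three red dots (far right as the robot looks at it): push the red ball from wherever it stands in the left lane to the neutral channel in the middle, then across to the right, then forward until it is fully home in the third slot, and leave it there. Only push the ball gently with the fingertips or the outside of the fingers, never grip it, do not let it drop back into the fourth slot on the way, and leave the can, the carton and the wrench beside it alone.

Things in the scene. Friction and masses are not known exactly. Their poses are not given: they have to be found in the camera images.
- console: Fixed green gear console, 180 (its x) by 200 (its y) mm, flat top 108 mm above the bench; origin at the centre of its underside. Its +x is forward (away from the robot, turned by the console's yaw of up to 0.4 rad), +y is left, z up. Dots by the slot ends number them: 1 far left, 2 near left, 3 (red dots) far right, 4 near right.
- gate (a point): Centre of the H-shaped slot in the console's bright top plate. Left lane at y = +22 mm and right lane at y = -22 mm, both along the console's x, joined by one crossing channel along y at x = 0. The lever passes the channel only while joint shift is within about 0.04 rad of 0; the corners are rounded.
- knob (a point): Centre of the red ball, 42 mm across, on the lever (steel rod 12 mm thick). The lever tilts about (0, 0, 5 mm) in the console's frame, 210 mm below the ball's centre: 215 mm above the bench upright, about 203 mm at a slot's end. Console frame: x = 0.21 sin(shift), y = -0.21 cos(shift) sin(select). It stays where it is left; about 3 N moves it.
- third (a point): Where the ball's centre stands when the lever is fully home in the third slot (fixed to the console).
- shift (a joint): Fore-and-aft tilt of the lever, rad: 0 in the crossing channel, +0.27 fully forward (slots 1 and 3), -0.27 fully back (slots 2 and 4); both are hard stops. Starts anywhere in the left lane.
- select (a joint): Sideways tilt of the lever, rad: -0.22 in the left lane, +0.22 in the right lane; both are hard stops. Starts at the left.
- can: Loose blue can with a yellow label, 66 mm across, 120 mm tall, standing 190 mm or more left of the console's centre; origin at the centre of its underside. Leave alone.
- carton: Loose yellow carton 70 x 50 x 60 mm high, right of the console; origin at the centre of its underside. Leave alone.
- wrench: Loose steel wrench 170 mm long lying on the bench on the near right of the console; origin at the middle of its underside. Leave alone.

How it is judged (in metres and radians):
On the way:
1. the lever has come through the crossing channel to the right side, about upright fore and aft (value of joint select above 0.13 rad and value of joint shift between -0.12 and 0.12 rad).
At the end, for the whole second after the job is handed in: The lever is at rest in the third slot: shift above 0.235 rad (within about 7 mm of home at the ball) and select above 0.15 rad; the can, carton and wrench are within 15 mm of where they stood (value of joint shift above 0.235 rad and value of joint select above 0.15 rad and velocity of joint shift between -0.05 and 0.05 rad/s and distance of each of can, carton, wrench from where it was at the start of the episode below 0.015 m); the robot touches nothing.
It fails at once if the can, the carton or the wrench is pushed more than 15 mm or lifted, or the can is tipped (distance of any of can, carton, wrench from where it was at the start of the episode above 0.015 m or angle between can's own z axis and vertical above 0.3 rad).
It fails at once if the lever goes back into the fourth slot (value of joint select above 0.1 rad and value of joint shift below -0.14 rad).
It fails at once if the ball or lever is gripped or shoved: the fingers bear on it with more than 30 N (contact force between the fingers and shift above 30 N).
It also fails if it takes over 51 s, if anything falls off the work surface, if the arm or the gripper's body presses on something with over 40 N, if the wrist force passes 120 N, or if a joint passes its speed limit or range.

### The arm

A 6-joint arm with a two-finger parallel gripper is mounted at the origin on the work surface. World frame = base frame: x ahead of the robot, y to its left, z up, the work surface at z = 0. Lengths are in mm, angles in rad, forces in N, time in s.
With the tool pointing down it reaches from about 325 to 875 mm from the base axis. Payload 4.4 kg.
Tool frame: the origin (TCP) lies at the very end of the fingers, on their centre line; the grasp point (between the pads) lies 19 mm behind it (tcp_to_grasp is the distance from the TCP to the grasp point, in mm); z points along the fingers, y is the line along which they close (so a half turn about z gives the same grasp; the last joint's range is limited). The gripper opens to 85 mm and grips with 20 to 120 N. Pads are 22 mm wide; open, the fingers measure 114 mm over their backs; the gripper's body (76 mm by 85 mm) begins 54 mm behind the grasp point. The pads swing forward as they close: fully open they stand 13 mm farther back than shut.
Start: joints at [1.038, 0.207, 1.542, -0, 1.393, -0.15], TCP at [214.25, 533.596, 231.282] pointing down, gripper open.
Joint ranges: [-2.73, 2.73], [-0.86, 2.22], [0.23, 2.46], [-1.11, 4.25], [0.08, 2.63], [-2.82, 2.82]. Speed limits (rad/s): [2.79, 2.79, 3.14, 3.14, 3.14, 3.14].

### API

Orientations are given as [roll, pitch, yaw] about the fixed x, y, z axes, in that order (R = Rz(yaw) Ry(pitch) Rx(roll)).
In Python, from bench import state, read_camera, job_done, tcp_to_grasp gives the robot as it stands.
- The arm moves only by the tool arm_command, never from a script. Its argument "moves" is a list of rows, each a list of 3 entries, a list of its own where there are three numbers: the shift along the tool's x, y, z in units of 0.3 m (1.0 is 0.3 m), then the turn, a rotation vector about the tool's x, y, z in units of 30 degrees (1.0 is 30 degrees), then the closure, from 0 (fully open) to 1 (shut). A call has 1 to 8 rows; each row is the pose to reach, as a shift and turn from the pose commanded when the call began, along the tool's axes at that moment; what a row does not reach only later rows make up. A row lasts 1/12 s, in which the tool goes at most 41.7 mm and 7.16 degrees, less where a joint would pass 70% of its speed; a pose out of reach is approached as far as the arm can. A call with a number of a shift or a turn outside -1 to 1 is refused whole. A call with a gripper value outside its range is refused whole. The fingers move at their own pace and stop on an object; the grip force is fixed at half the most. Time passes only in rows, so rows that repeat a pose let the fingers close. It gives the time, the measured TCP pose, the force, the opening and the grip force at its end, in the units of the state.
- state(): the state, without advancing time (a new reading comes with each control period).
- read_camera(name): name is "scene" or "side" or "wrist"; returns a dict with "color" (384x512x3 uint8, red, green, blue), "fov_y" (degrees; the focal length in pixels is half the picture's height over the tangent of half this angle, whatever the lens; pixels are square), "cx", "cy" (the principal point, pixels), "pose" (4x4, takes a point from camera to world coordinates); the wrist camera has in their place "tool_from_camera" (4x4, takes a point from camera to tool coordinates, whose origin is the TCP and whose axes are the flange's). Camera axes: x right, y down, z forward; pixel columns grow to the right and rows downward; lengths in mm; the calibration is good to about 2 mm. A picture is of the moment at which its call begins: read the wrist's pose just before it. There is no depth.
- job_done(): hands the job in; it is judged then, once.
The state is a dict: "time": time; "q": joint angles; "joint_velocities": joint speeds; "effort": joint torques, N m; "tool_pos": TCP position; "orientation": TCP orientation; "ft_force": force on the tool from outside, world axes, zero at the start; "wrist_torque": the same for the moment, N m; "width": opening from 0.0 (shut) to 1.0 (fully open); "grip_force": force on a finger pad.
Only numpy, scipy, OpenCV 4.12 (cv2) and the standard library are available. Lean on these libraries where they do the work, as an engineer would, in place of code of your own. Each camera call takes 0.05 s, during which the arm holds its last target. There are 200 camera calls.

## Working session

There is one attempt and no reset: what is moved stays moved. The work goes in short steps, Python scripts to look and compute and a tool call to move; the robot and the scene stay as the last step left them, time stands still between calls to the robot, and variables do not carry over. Pictures are saved under pics/ and viewed, at most 10 in all, crops included, and the job is handed in when it is done.

Besides the shell and the picture viewer there is one more tool, called after "Call:" as a command line: name --argument value ..., lists and objects as JSON in quotes. arm_command: Moves the arm, as the interface text tells. Its arguments: {"type":"object","properties":{"moves":{"type":"array","items":{"type":"array"}}},"required":["moves"]}

```bash
mkdir -p pics
cat > h.py <<'E'
import numpy as np, cv2
from bench import state, read_camera, job_done, tcp_to_grasp
from scipy.spatial.transform import Rotation as R
def ray(c,u,v):
    f=192/np.tan(np.radians(c['fov_y']/2)); d=c['pose'][:3,:3]@np.array([(u-c['cx'])/f,(v-c['cy'])/f,1]); return np.array(c['pose'])[:3,3],d/np.linalg.norm(d)
def onz(c,u,v,z):
    o,d=ray(c,u,v); return o+d*(z-o[2])/d[2]
def cross(r1,r2):
    (a,d),(b,e)=r1,r2
    s,t=np.linalg.lstsq(np.c_[d,-e],b-a,rcond=None)[0]; p,q=a+s*d,b+t*e
    return (p+q)/2,np.linalg.norm(p-q)
def red(im):
    h=cv2.cvtColor(im,cv2.COLOR_RGB2HSV); m=(((h[...,0]<8)|(h[...,0]>172))&(h[...,1]>140)&(h[...,2]>60)).astype(np.uint8)
    n,l,s,c=cv2.connectedComponentsWithStats(m)
    return [(s[i][:5].tolist(),c[i].round(1).tolist()) for i in np.argsort(-s[1:,4])[:4]+1 if s[i,4]>3]
E
python3 - <<'E'
from h import *
s=state();print(s)
a=[]
for n in('scene','side'):
    c=read_camera(n);c['pose']=np.array(c['pose']);a.append(c);print(n,c['fov_y'],c['cx'],c['cy'],c['pose'].round(2).tolist(),red(c['color']))
cv2.imwrite('pics/a.png',cv2.cvtColor(np.vstack([x['color'] for x in a])[:,:],cv2.COLOR_RGB2BGR)) if 0 else None
cv2.imwrite('pics/scene.png',a[0]['color'][...,::-1]);cv2.imwrite('pics/side.png',a[1]['color'][...,::-1])
r=[red(c['color'])[0][1] for c in a]
print(cross(ray(a[0],*r[0]),ray(a[1],*r[1])))
E
```

```text
{'time': 0.0, 'q': array([ 1.03848731e+00,  2.07453150e-01,  1.54296799e+00, -3.71915783e-06,
        1.39351828e+00, -1.50540297e-01]), 'joint_velocities': array([-0.00082467,  0.00054179,  0.00059095,  0.00125229,  0.0010353 ,
        0.00167672]), 'effort': array([ 7.45279867e-04, -3.83035183e+01, -2.91596568e+01, -1.34138991e-04,
        1.03287661e-02,  2.15558634e-05]), 'tool_pos': array([213.86147581, 532.9201943 , 230.10030105]), 'orientation': array([-3.13927188e+00, -3.48331778e-04,  2.75982419e+00]), 'ft_force': array([ 0.48473663, -0.1270037 , -0.12759273]), 'wrist_torque': array([0.00240757, 0.07757243, 0.00118116]), 'grip_force': 0.0, 'width': 0.9977691998109648}
scene 57.679277946591995 256.92293757019456 190.68304097828525 [[0.59, 0.62, -0.52, 887.6], [0.81, -0.46, 0.37, -250.56], [-0.01, -0.63, -0.77, 682.21], [0.0, 0.0, 0.0, 1.0]] [([471, 129, 41, 64, 1587], [495.4, 161.8]), ([248, 160, 21, 22, 350], [258.2, 170.2]), ([496, 85, 16, 26, 206], [504.4, 98.9]), ([393, 43, 15, 17, 186], [399.7, 49.9])]
side 57.87870352488327 250.92110145913517 185.14643639909903 [[-0.78, -0.45, 0.44, 188.5], [-0.63, 0.57, -0.52, 396.9], [-0.01, -0.68, -0.73, 698.39], [0.0, 0.0, 0.0, 1.0]] [([281, 50, 62, 39, 1244], [305.2, 67.0]), ([233, 151, 21, 20, 296], [243.6, 160.6]), ([501, 110, 11, 6, 43], [506.4, 112.6]), ([230, 167, 2, 2, 4], [230.5, 167.5])]
(array([666.17962389, -55.77593363, 428.50457204]), np.float64(394.33745033184397))
```

View pics/scene.png

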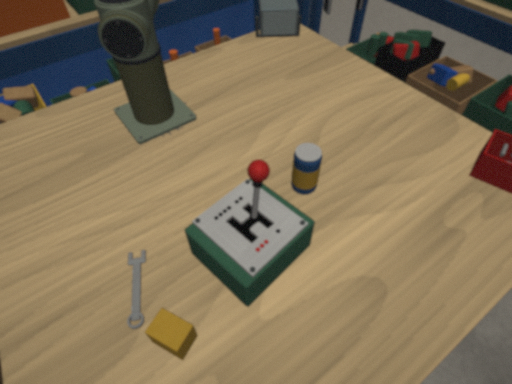

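View pics/side.png

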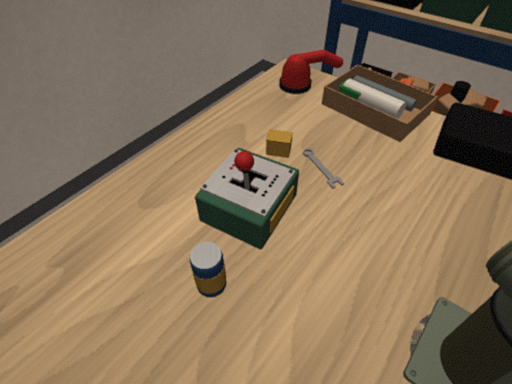

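The scene view shows the console with its plate near (252,228), the ball at (258,170) toward the left lane and the three red dots at (262,245). The can is at (306,167), the carton at (172,332) and the wrench at (137,290). In the side view the ball is at (244,160).

```bash
cat > m.py <<'E'
from h import *
a=[]
for n in('scene','side'):
    c=read_camera(n);c['pose']=np.array(c['pose']);a.append(c)
def ball(c): return [x[1] for x in red(c['color']) if 0.8<x[0][2]/x[0][3]<1.25 and x[0][4]>200 and 100<x[1][1]<260 and x[1][0]<400][0]
k,e=cross(*[ray(c,*ball(c)) for c in a]); print('knob',k.round(1),'gap',round(e,1))
E
python3 - <<'E'
from m import *
for c,roi in zip(a,[(180,170,320,300),(190,140,305,245)]):
    x0,y0,x1,y1=roi
    g=cv2.cvtColor(c['color'],cv2.COLOR_RGB2HSV)
    # green body + plate top: plate = bright unsaturated
    m=np.zeros(g.shape[:2],np.uint8); m[y0:y1,x0:x1]=((g[...,1]<50)&(g[...,2]>105))[y0:y1,x0:x1]
    m=cv2.morphologyEx(m,cv2.MORPH_OPEN,np.ones((3,3)))
    cs=cv2.findContours(m,cv2.RETR_EXTERNAL,cv2.CHAIN_APPROX_NONE)[0]; ct=max(cs,key=cv2.contourArea)
    P=np.array([onz(c,u,v,109)[:2] for u,v in ct[:,0]],np.float32)
    # crop out lever/ball bumps: keep interior-consistent points
    r=cv2.minAreaRect(P); print('plate',r,len(ct))
    d=[x for x in red(c['color']) if x[0][4]<60 and x0<x[1][0]<x1 and y0<x[1][1]<y1]; print('dots',[(x[1],onz(c,*x[1],109).round(0)[:2]) for x in d])
    # dark slot
    m2=np.zeros_like(m); m2[y0:y1,x0:x1]=(g[...,2]<50)[y0:y1,x0:x1]
    n,l,s,cc=cv2.connectedComponentsWithStats(m2)
    for i in np.argsort(-s[1:,4])[:3]+1:
        ys,xs=np.where(l==i); Q=np.array([onz(c,u,v,108)[:2] for u,v in zip(xs,ys)],np.float32)
        print('dark',s[i],cv2.minAreaRect(Q))
    cv2.drawContours(c['color'],[ct],-1,(255,0,255),1)
im=np.hstack([cv2.resize(a[0]['color'][150:310,170:330],(400,400)),cv2.resize(a[1]['color'][130:250,185:305],(400,400))])
cv2.imwrite('pics/c.png',im[...,::-1])
E
```

```text
knob [535.1   4.5 209.6] gap 0.4
plate ((561.3673706054688, -36.19898986816406), (171.67483520507812, 158.7945556640625), 9.499805450439453) 422
dots []
dark [189 239  59  61 582] ((604.0723876953125, -143.8758087158203), (161.7112579345703, 17.215829849243164), 9.603612899780273)
dark [229 214  42  27 349] ((561.6275634765625, -37.09619903564453), (64.47006225585938, 56.09659194946289), 9.329732894897461)
dark [269 267  12  11  38] ((676.2926635742188, -62.92246627807617), (22.050865173339844, 16.1567325592041), 65.59300231933594)
plate ((557.3505859375, -35.39790344238281), (169.52999877929688, 158.37527465820312), 9.516556739807129) 340
dots []
dark [ 196  174  102   71 1648] ((478.3541259765625, 28.004928588867188), (247.94361877441406, 161.7495880126953), 56.357513427734375)
dark [242 171  24  22 145] ((554.047607421875, -34.47011947631836), (59.729557037353516, 54.963741302490234), 10.485949516296387)
dark [231 180  15   8  59] ((567.5550537109375, -13.818330764770508), (38.45289611816406, 17.717388153076172), 10.196317672729492)
```

View pics/c.png

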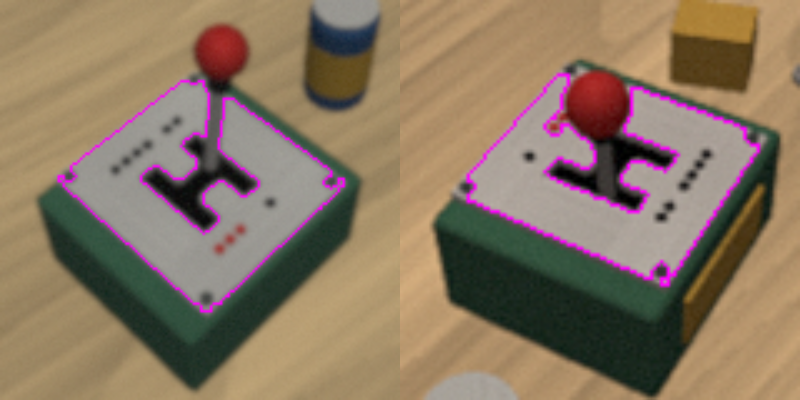

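Call:
arm_command --moves '[[[-0.72, -0.64, -0.07], [0, 0, -1.0], 1], [[-0.72, -0.64, -0.07], [0, 0, -1.0], 1], [[-0.72, -0.64, -0.07], [0, 0, -1.0], 1], [[-0.72, -0.64, -0.07], [0, 0, -1.0], 1], [[-0.72, -0.64, -0.07], [0, 0, -1.0], 1], [[-0.72, -0.64, -0.07], [0, 0, -1.0], 1], [[-0.72, -0.64, -0.07], [0, 0, -1.0], 1], [[-0.72, -0.64, -0.07], [0, 0, -1.0], 1]]'

```text
time: 0.87
tool_pos: [345.3, 270.7, 252.7]
orientation: [-3.139, 0.002, -3.005]
ft_force: [-0.0, 0.1, -0.4]
width: -0.001
grip_force: 0.0
```

```bash
cat > w.py <<'E'
from h import *
C=np.array([560,-36.]);Y=0.166
X=np.array([np.cos(Y),np.sin(Y)]);L=np.array([-X[1],X[0]])
def con(p): p=np.array(p[:2])-C; return np.r_[p@X,p@L].round(1)
def world(x,y): return C+x*X+y*L
def go(x,y,z,yaw=Y+np.pi):
    s=state(); Rm=R.from_euler('xyz',s['orientation']); d=np.r_[world(x,y),z]-s['tool_pos']
    t=(R.from_euler('xyz',[np.pi,0,yaw]).as_matrix()); rv=(Rm.inv()*R.from_matrix(t)).as_rotvec()
    print('t',round(s['time'],2),'tcp',s['tool_pos'].round(1),'con',con(s['tool_pos']),'F',s['ft_force'].round(1),'w',round(s['width'],2)); print('shift',(Rm.inv().apply(d)/300).round(3),'turn',(np.degrees(rv)/30).round(3))
E
python3 -c "
from w import *
go(-78,44,250)"
```

```text
t 0.87 tcp [345.3 270.7 252.7] con [-161.1  337.9] F [-0.   0.1 -0.4] w -0.0
shift [-0.306 -0.971  0.012] turn [-0.005  0.003 -0.056]
```

Call:
arm_command --moves '[[[-0.31, -0.97, 0.0], [0, 0, -0.05], 1], [[-0.31, -0.97, 0.0], [0, 0, -0.05], 1], [[-0.31, -0.97, 0.0], [0, 0, -0.05], 1], [[-0.31, -0.97, 0.0], [0, 0, -0.05], 1], [[-0.31, -0.97, 0.0], [0, 0, -0.05], 1], [[-0.31, -0.97, 0.0], [0, 0, -0.05], 1], [[-0.31, -0.97, 0.0], [0, 0, -0.05], 1], [[-0.31, -0.97, 0.0], [0, 0, -0.05], 1]]'

```text
time: 1.53
tool_pos: [478.3, -4.4, 252.3]
orientation: [-3.139, 0.001, -2.978]
ft_force: [1.3, 0.7, 0.0]
width: 0.001
grip_force: 0.0
```

Run:
```python
from w import *
go(-78,44,200)
c=read_camera('wrist');cv2.imwrite('pics/w1.png',c['color'][...,::-1])
```

```text
t 1.53 tcp [478.3  -4.4 252.3] con [-75.4  44.7] F [1.3 0.7 0. ] w 0.0
shift [ 0.009 -0.002  0.174] turn [-0.005  0.002 -0.005]
```

View pics/w1.png

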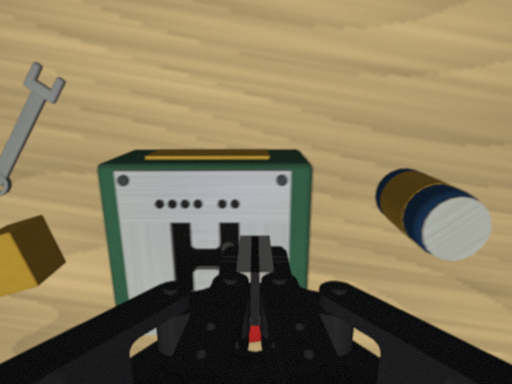

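The wrist view shows the console edges square with the image, so the yaw is right. The fingertips are at about (255,255) in line with the left lane, and the ball is beyond them at (255,333).

Call:
arm_command --moves '[[[0, 0, 0.1], [0, 0, 0], 1], [[0, 0, 0.17], [0, 0, 0], 1], [[0, 0, 0.17], [0, 0, 0], 1], [[-0.03, 0, 0.17], [0, 0, 0], 1], [[-0.05, 0, 0.17], [0, 0, 0], 1], [[-0.05, 0, 0.17], [0, 0, 0], 1]]'

```text
time: 2.08
tool_pos: [493.9, 3.1, 203.4]
orientation: [-3.14, 0.005, -2.972]
ft_force: [0.4, 0.0, 0.0]
width: -0.003
grip_force: 0.0
```

Run:
```python
from w import *
go(-33,44,200)
from m import k
print(con(k))
```

```text
t 2.08 tcp [493.9   3.1 203.4] con [-58.8  49.5] F [0.4 0.  0. ] w -0.0
shift [-0.086 -0.018  0.012] turn [-0.002  0.009  0.006]Traceback (most recent call last):
  File "<stdin>", line 3, in <module>
  File "m.py", line 6, in <module>
    k,e=cross(*[ray(c,*ball(c)) for c in a]); print('knob',k.round(1),'gap',round(e,1))
                       ~~~~^^^
  File "m.py", line 5, in ball
    def ball(c): return [x[1] for x in red(c['color']) if 0.8<x[0][2]/x[0][3]<1.25 and x[0][4]>200 and 100<x[1][1]<260 and x[1][0]<400][0]
                        ~~~~~~~~~~~~~~~~~~~~~~~~~~~~~~~~~~~~~~~~~~~~~~~~~~~~~~~~~~~~~~~~~~~~~~~~~~~~~~~~~~~~~~~~~~~~~~~~~~~~~~~~~~~~~~~^^^
IndexError: list index out of range
```

Call:
arm_command --moves '[[[-0.01, -0.015, 0], [0, 0, 0], 1], [[-0.02, -0.015, 0.01], [0, 0, 0], 1], [[-0.035, -0.015, 0.01], [0, 0, 0], 1], [[-0.045, -0.015, 0.01], [0, 0, 0], 1], [[-0.055, -0.015, 0.01], [0, 0, 0], 1], [[-0.065, -0.015, 0.01], [0, 0, 0], 1], [[-0.075, -0.015, 0.01], [0, 0, 0], 1], [[-0.075, -0.015, 0.01], [0, 0, 0], 1]]'

```text
time: 2.85
tool_pos: [514.4, 1.9, 198.3]
orientation: [3.142, -0.0, -2.974]
ft_force: [-2.9, -1.1, 1.9]
width: -0.0
grip_force: 1.2
```

Run:
```python
from w import *
go(-33,44,200)
ims=[]
for n,(x,y) in (('scene',(200,130)),('side',(190,110))):
    c=read_camera(n);c['pose']=np.array(c['pose'])
    for b in red(c['color']):
        if b[0][0]<300 and b[0][1]>90 and b[0][4]>40: print(n,b,con(onz(c,*b[1],209)))
    ims.append(cv2.resize(c['color'][y:y+120,x:x+120],(400,400)))
cv2.imwrite('pics/d.png',np.hstack(ims)[...,::-1])
```

```text
t 2.85 tcp [514.4   1.9 198.3] con [-38.7  44.9] F [-2.9 -1.1  1.9] w -0.0
shift [-0.019 -0.003 -0.006] turn [ 0.    -0.     0.004]
scene ([251, 162, 22, 22, 372], [261.6, 172.4]) [-9.8 45.3]
side ([231, 155, 16, 15, 149], [238.1, 162.4]) [-10.4  53.6]
```

View pics/d.png

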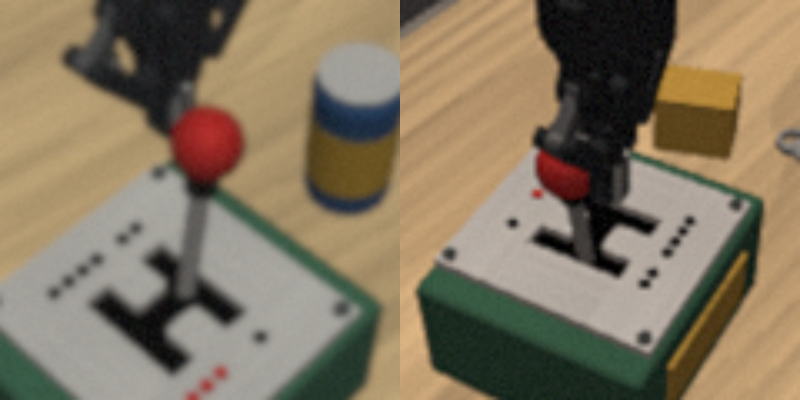

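The fingers touch the ball from behind. The scene view (left, ball about (207,143) in the crop) puts it at x≈-10 in the left lane, so it needs about 10 mm more.

Call:
arm_command --moves '[[[-0.01, 0, 0], [0, 0, 0], 1], [[-0.02, 0, 0], [0, 0, 0], 1], [[-0.03, 0, 0], [0, 0, 0], 1], [[-0.03, 0, 0], [0, 0, 0], 1]]'

```text
time: 3.28
tool_pos: [523.6, 3.5, 198.3]
orientation: [3.141, 0.001, -2.974]
ft_force: [-2.4, -0.4, 1.3]
width: 0.0
grip_force: 1.1
```

```bash
cat > b.py <<'E'
from w import *
def ballx(z=210):
    for n in('scene','side'):
        c=read_camera(n);c['pose']=np.array(c['pose'])
        for b in red(c['color']):
            if b[0][0]<300 and b[0][1]>90 and b[0][4]>90: print(n,b,con(onz(c,*b[1],z)))
E
python3 - <<'E'
from b import *
go(-29,44,200);ballx()
E
```

```text
t 3.28 tcp [523.6   3.5 198.3] con [-29.4  45. ] F [-2.4 -0.4  1.3] w 0.0
shift [-0.001 -0.003 -0.006] turn [0.    0.001 0.004]
scene ([255, 165, 22, 22, 373], [265.2, 175.1]) [ 0.1 44.3]
side ([227, 153, 16, 16, 149], [234.1, 161.2]) [-1.9 55.4]
```

Call:
arm_command --moves '[[[0.12, 0, 0], [0, 0, 0], 1], [[0.13, 0.06, 0], [0, 0, 0], 1], [[0.13, 0.18, 0], [0, 0, 0], 1], [[0.1, 0.2, 0], [0, 0, 0], 1], [[0, 0.2, 0], [0, 0, 0], 1], [[-0.1, 0.2, 0], [0, 0, 0], 1], [[-0.1, 0.2, 0], [0, 0, 0], 1], [[-0.1, 0.2, 0], [0, 0, 0], 1]]'

```text
time: 4.05
tool_pos: [544.0, 67.8, 197.9]
orientation: [3.142, 0.001, -2.973]
ft_force: [-0.2, 0.2, -0.5]
width: 0.001
grip_force: 0.0
```

Run:
```python
from b import *
go(0,82,200);ballx();from m import k;print(con(k))
```

```text
t 4.05 tcp [544.   67.8 197.9] con [  1.4 105. ] F [-0.2  0.2 -0.5] w 0.0
shift [ 0.005 -0.077 -0.007] turn [0.    0.001 0.005]
scene ([255, 165, 22, 22, 365], [265.5, 175.2]) [ 0.7 44.5]
side ([228, 148, 18, 21, 253], [237.1, 158.3]) [-2.8 44.9]
knob [551.1   7.7 208.5] gap 2.9
[-1.5 44.5]
```

Call:
arm_command --moves '[[[0, -0.06, 0], [0, 0, 0], 1], [[0, -0.08, 0], [0, 0, 0], 1], [[0, -0.095, 0], [0, 0, 0], 1], [[0, -0.11, 0], [0, 0, 0], 1], [[0, -0.125, 0], [0, 0, 0], 1], [[0, -0.14, 0], [0, 0, 0], 1], [[0, -0.155, 0], [0, 0, 0], 1], [[0, -0.155, 0], [0, 0, 0], 1]]'

```text
time: 4.92
tool_pos: [550.5, 20.9, 198.4]
orientation: [-3.141, 0.0, -2.974]
ft_force: [-0.3, 1.9, 1.2]
width: -0.0
grip_force: 0.6
```

Run:
```python
from b import *
go(0,-5,200);ballx(213)
```

```text
t 4.92 tcp [550.5  20.9 198.4] con [ 0.  57.7] F [-0.3  1.9  1.2] w -0.0
shift [ 0.    -0.209 -0.005] turn [-0.001  0.001  0.003]
scene ([247, 169, 23, 23, 392], [258.2, 179.5]) [ 0.1 26.1]
side ([239, 142, 12, 19, 160], [244.4, 151.4]) [-7.  22.1]
```

Call:
arm_command --moves '[[[0, -0.025, 0], [0, 0, 0], 1], [[0, -0.05, 0], [0, 0, 0], 1], [[0, -0.075, 0], [0, 0, 0], 1], [[0, -0.1, 0], [0, 0, 0], 1], [[0, -0.125, 0], [0, 0, 0], 1], [[0, -0.15, 0], [0, 0, 0], 1], [[0, -0.165, 0], [0, 0, 0], 1], [[0, -0.165, 0], [0, 0, 0], 1]]'

```text
time: 5.68
tool_pos: [558.7, -28.9, 198.1]
orientation: [-3.14, -0.0, -2.975]
ft_force: [0.9, -0.5, 0.1]
width: 0.0
grip_force: 0.0
```

Run:
```python
from b import *
go(0,-10,200);ballx(212)
```

```text
t 5.68 tcp [558.7 -28.9 198.1] con [-0.1  7.2] F [ 0.9 -0.5  0.1] w 0.0
shift [-0.    -0.057 -0.006] turn [-0.002 -0.001  0.001]
scene ([226, 184, 23, 25, 415], [237.4, 196.0]) [ -0.3 -25.1]
side ([252, 130, 10, 17, 137], [256.2, 137.9]) [ -6.8 -29.5]
```

Call:
arm_command --moves '[[[0, -0.01, 0], [0, 0, 0], 1], [[0, -0.02, 0], [0, 0, 0], 1], [[0, -0.03, 0], [0, 0, 0], 1], [[0, -0.04, 0], [0, 0, 0], 1], [[0, -0.05, 0], [0, 0, 0], 1], [[0, -0.055, 0], [0, 0, 0], 1], [[0, -0.055, 0], [0, 0, 0], 1]]'

```text
time: 6.37
tool_pos: [561.2, -43.8, 198.1]
orientation: [-3.142, -0.0, -2.974]
ft_force: [-0.4, 1.5, -0.5]
width: 0.006
grip_force: 0.7
```

Run:
```python
from b import *
go(0,-10,200);ballx(209)
```

```text
t 6.37 tcp [561.2 -43.8 198.1] con [-0.1 -7.9] F [-0.4  1.5 -0.5] w 0.01
shift [-0.    -0.007 -0.006] turn [-0.    -0.001  0.003]
scene ([220, 190, 23, 25, 419], [231.1, 201.6]) [ -1.1 -39.5]
side ([255, 126, 10, 18, 140], [259.3, 134.9]) [ -6.  -45.1]
```

Call:
arm_command --moves '[[[0, -0.01, 0], [0, 0, 0], 1], [[0, -0.01, 0], [0, 0, 0], 1], [[0, 0.1, 0], [0, 0, 0], 1], [[0.1, 0.1, 0], [0, 0, 0], 1], [[0.23, 0.1, 0], [0, 0, 0], 1], [[0.23, 0, 0], [0, 0, 0], 1], [[0.23, -0.12, 0], [0, 0, 0], 1], [[0.23, -0.12, 0], [0, 0, 0], 1]]'

```text
time: 7.13
tool_pos: [500.2, -95.9, 199.4]
orientation: [-3.135, 0.003, -2.978]
ft_force: [0.7, -0.4, 0.6]
width: 0.003
grip_force: 0.0
```

Run:
```python
from b import *
go(-33,-45,200);ballx(209);from m import k;print(con(k))
```

```text
t 7.13 tcp [500.2 -95.9 199.4] con [-68.9 -49.2] F [ 0.7 -0.4  0.6] w 0.0
shift [-0.12   0.014 -0.002] turn [-0.012  0.005 -0.004]
scene ([219, 192, 22, 24, 398], [229.6, 203.3]) [ -0.3 -43.8]
side ([248, 125, 18, 19, 253], [256.8, 133.7]) [  0.9 -46.2]
knob [567.7 -80.  210.2] gap 0.5
[  0.4 -44.6]
```

Call:
arm_command --moves '[[[-0.06, 0.01, 0.01], [0, 0, 0], 1], [[-0.1, 0.01, 0.02], [0, 0, 0], 1], [[-0.12, 0.01, 0.02], [0, 0, 0], 1], [[-0.14, 0.01, 0.02], [0, 0, 0], 1], [[-0.16, 0.01, 0.02], [0, 0, 0], 1], [[-0.18, 0.01, 0.02], [0, 0, 0], 1], [[-0.2, 0.01, 0.02], [0, 0, 0], 1], [[-0.2, 0.01, 0.02], [0, 0, 0], 1]]'

```text
time: 8.0
tool_pos: [558.7, -77.0, 192.3]
orientation: [3.141, 0.0, -2.973]
ft_force: [-2.5, 0.3, 0.3]
width: 0.002
grip_force: 0.8
```

Run:
```python
from b import *
go(24,-45,193);ballx(208)
```

```text
t 8.0 tcp [558.7 -77.  192.3] con [ -8.1 -40.2] F [-2.5  0.3  0.3] w 0.0
shift [-0.107 -0.016 -0.002] turn [0.001 0.001 0.005]
scene ([227, 199, 25, 25, 460], [238.7, 211.1]) [ 22.2 -44. ]
side ([240, 127, 14, 14, 122], [246.1, 134.6]) [ 21.  -33.1]
```

Call:
arm_command --moves '[[[-0.015, -0.008, 0], [0, 0, 0], 1], [[-0.03, -0.016, 0], [0, 0, 0], 1], [[-0.045, -0.016, 0], [0, 0, 0], 1], [[-0.06, -0.016, 0], [0, 0, 0], 1], [[-0.075, -0.016, 0], [0, 0, 0], 1], [[-0.085, -0.016, 0], [0, 0, 0], 1], [[-0.095, -0.016, 0], [0, 0, 0], 1], [[-0.095, -0.016, 0], [0, 0, 0], 1]]'

```text
time: 8.77
tool_pos: [587.5, -77.5, 192.2]
orientation: [-3.141, 0.0, -2.973]
ft_force: [-2.0, -1.1, -2.5]
width: 0.002
grip_force: 1.0
```

Run:
```python
from b import *
go(26,-45,193);ballx(203)
```

```text
t 8.77 tcp [587.5 -77.5 192.2] con [ 20.2 -45.5] F [-2.  -1.1 -2.5] w 0.0
shift [-0.019  0.001 -0.003] turn [-0.001  0.001  0.004]
scene ([238, 209, 27, 26, 483], [250.7, 221.6]) [ 49.3 -42.8]
side ([229, 122, 15, 17, 171], [236.0, 131.2]) [ 50.5 -38. ]
```

Ball at about 50 mm. I'll creep toward the stop at 56 and watch the force.

Call:
arm_command --moves '[[[-0.004, 0, 0], [0, 0, 0], 1], [[-0.008, 0, 0], [0, 0, 0], 1], [[-0.012, 0, 0], [0, 0, 0], 1], [[-0.012, 0, 0], [0, 0, 0], 1]]'

```text
time: 9.2
tool_pos: [590.5, -76.8, 192.3]
orientation: [-3.142, 0.0, -2.974]
ft_force: [-1.9, -1.6, -1.3]
width: -0.002
grip_force: 1.1
```

Call:
arm_command --moves '[[[-0.003, 0, 0], [0, 0, 0], 1], [[-0.005, 0, 0], [0, 0, 0], 1], [[-0.005, 0, 0], [0, 0, 0], 1]]'

```text
time: 9.45
tool_pos: [591.9, -76.5, 192.3]
orientation: [3.142, 0.0, -2.974]
ft_force: [-3.1, -0.9, -1.9]
width: -0.0
grip_force: 1.1
```

Run:
```python
from b import *
go(26,-45,193);ballx(203)
```

```text
t 9.45 tcp [591.9 -76.5 192.3] con [ 24.8 -45.2] F [-3.1 -0.9 -1.9] w -0.0
shift [-0.004  0.001 -0.002] turn [0.    0.    0.004]
scene ([241, 211, 26, 25, 483], [252.8, 223.2]) [ 54.  -42.7]
side ([228, 123, 14, 16, 167], [234.4, 131.0]) [ 54.1 -36.9]
```

Call:
arm_command --moves '[[[-0.003, 0, 0], [0, 0, 0], 1], [[-0.006, 0, 0], [0, 0, 0], 1], [[-0.006, 0, 0], [0, 0, 0], 1]]'

```text
time: 9.8
tool_pos: [593.5, -76.2, 192.2]
orientation: [3.141, -0.001, -2.974]
ft_force: [-3.1, -0.2, -1.6]
width: -0.002
grip_force: 1.5
```

Call:
arm_command --moves '[[[0.1, 0, 0], [0, 0, 0], 1], [[0.2, 0, 0], [0, 0, 0], 1], [[0.25, 0, -0.1], [0, 0, 0], 1], [[0.25, 0, -0.25], [0, 0, 0], 1], [[0.25, 0, -0.25], [0, 0, 0], 1], [[0.25, 0, -0.25], [0, 0, 0], 1], [[0.25, 0, -0.25], [0, 0, 0], 1], [[0.25, 0, -0.25], [0, 0, 0], 1]]'

```text
time: 10.47
tool_pos: [519.8, -88.6, 266.6]
orientation: [3.141, -0.0, -2.973]
ft_force: [-0.6, 0.2, -0.3]
width: -0.004
grip_force: 0.0
```

Run:
```python
from b import *
go(26,-45,193);ballx(203);from m import k,a;print(con(k))
ims=[cv2.resize(c['color'][y:y+150,x:x+150],(400,400)) for c,(x,y) in zip(a,((180,130),(180,100)))]
cv2.imwrite('pics/e.png',np.hstack(ims)[...,::-1])
```

```text
t 10.47 tcp [519.8 -88.6 266.6] con [-48.3 -45.2] F [-0.6  0.2 -0.3] w -0.0
shift [-0.248 -0.     0.245] turn [ 0.001 -0.     0.004]
scene ([241, 211, 26, 26, 472], [253.4, 223.9]) [ 55.7 -43. ]
side ([227, 121, 17, 18, 241], [235.3, 129.4]) [ 55.3 -42.8]
knob [621.9 -69.2 202.8] gap 0.2
[ 55.5 -43. ]
```

View pics/e.png

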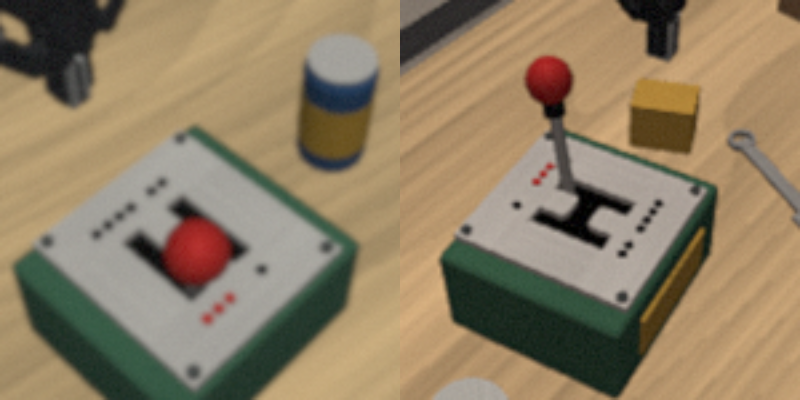

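The lever stands in the third slot by the red dots (side crop, ball at about (549,80)). The ball measures (55.5, -43, z 203) against an expected (56, -44, 202.5), and the arm is clear of everything.

```bash
python3 -c "
from bench import job_done;print(job_done())"
```

```text
the job is handed in; nothing more can be done
None
```

The lever is in third gear, with the ball measured within about 1 mm of fully home and the arm clear, and the job is handed in; the hand-in returned no verdict.

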